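Shut the lunch box and snap its lever catch

ROBOT

A 7-joint arm with a two-finger parallel gripper is mounted at the origin on a cart in front of the work surface, level with it; the furniture and walls round the work are solid. World frame = base frame: x ahead of the robot, y to its left, z up, the work surface at z = 0. Lengths are in m, angles in rad, forces in N, time in s.
With the tool pointing down it reaches from about 0.425 to 0.875 m from the base axis. Payload 4.7 kg.
Tool frame: the origin (TCP) lies midway between the tips of the shut fingers; the grasp point (between the pads) lies 19 mm behind it; z points along the fingers, y is the line along which they close (so a half turn about z gives the same grasp; the last joint's range is limited). The gripper opens to 87 mm and grips with 3 to 60 N. Pads are 19 mm wide; open, the fingers measure 117 mm over their backs; the gripper's body (75 mm by 190 mm) begins 51 mm behind the grasp point.
Start: joints at [-1.241, 0.321, -0.07, 1.45, 0.023, 1.371, -0.057], TCP at [0.202, 0.618, 0.192] pointing down, gripper open.
Joint ranges: [-2.86, 2.86], [-0.3, 2.09], [-1.38, 1.24], [0.06, 2.45], [-1.56, 4.7], [0.09, 2.05], [-2.69, 2.69]. Speed limits (rad/s): [2.57, 2.57, 3.14, 3.14, 3.14, 3.14, 3.14].

INTERFACE

Orientations are given as a rotation vector (axis times angle).
In Python, from bench import ctrl gives the robot as it stands. The module is installed in compiled form; this text tells all that it offers.
- The arm moves only by the shell command python3 -m handwheel 'ROWS' [FORCE]. ROWS is JSON, a list of rows, each a list of 7 numbers: the finger opening in m, from 0 to 0.087, then the shift along the tool's x, y, z in m, then the turn, a rotation vector about the tool's x, y, z in degrees. A call has 1 to 12 rows; each row shifts and turns the commanded pose from where the row before left it, along the tool's axes as they then stand; what a row does not reach is not made up. A row lasts 1/8 s, in which the tool goes at most 62.5 mm and 10.7 degrees, less where a joint would pass 70% of its speed; a pose out of reach is approached as far as the arm can. A call is refused whole if a number of a shift passes 0.0625 or a number of a turn 10.7, either way. A call with a gripper value outside its range is refused whole. The fingers move at their own pace and stop on an object; FORCE is the grip in N (left out, the last holds). Time passes only in rows, so rows that do not move let the fingers close. It gives the time, the measured TCP pose, the force, the opening and the grip force at its end, in the units of the state.
- ctrl.get_state(): the state, without advancing time (a new reading comes with each control period).
- ctrl.get_image(name): name is "scene" or "top"; returns (picture, depth): 480x640x3 uint8, blue, green, red; 480x640 float32, m along the optical axis (not along the pixel's ray), 0 where there is no reading.
- ctrl.camera_info(name): a dict with "intrinsics" (3x3 intrinsics, pixels), "D" ([k1, k2, p1, p2, k3] as OpenCV has them; the pictures are not rectified), "R" (3x3) and "t" (3): a world point X has camera coordinates R X + t. Camera axes: x right, y down, z forward; pixel columns grow to the right and rows downward; lengths in m; the calibration is good to about 2 mm. A picture is of the moment at which its call begins. camera_info takes no time and is no camera call.
- ctrl.close_job(): hands the job in; it is judged then, once.
The state is a dict: "time": time; "joint_positions": joint angles; "qd": joint speeds; "joint_torque": joint torques, N m; "position": TCP position; "tool_rot": TCP orientation; "ft_force": force on the tool from outside, world axes, zero at the start; "torque": the same for the moment, N m; "grip_width": opening from 0.0 (shut) to 1.0 (fully open); "grip_force": force on a finger pad.
Only numpy, scipy, OpenCV 4.12 (cv2) and the standard library are available. Lean on these libraries where they do the work, as an engineer would, in place of code of your own. Each camera call takes 0.05 s, during which the arm holds its last target. There are 200 camera calls.

TASK

The lunch is packed: push the wooden lid of the steel lunch box fully shut with the fingertips, then push the orange lever on its front down past its dead point until it snaps flat against the box and stays locked. Only push: do not lift the box, shove it across the table or tip it, leave the apple inside, do not bring the lever down while the lid is still open, and leave the mugs and the onion where they are.

Things in the scene. Friction and masses are not known exactly. Their poses are not given: they have to be found in the camera images.
- lunchbox: Loose lunch box of brushed metal, about 2 kg in all, 140 mm deep (its x) by 200 mm wide (its y) by 90 mm high without the lid (102 mm with the lid shut, 106 mm at the catch). Origin at the centre of its underside; x points from the catch side to the hinge side, so the lever is on the face at x = -70 mm, turned to the robot within about 0.5 rad; z up.
- lid (a joint): Hinge of the 12 mm thick light wooden lid, along the far top edge of the box. 0 = fully shut (stop), grows as the lid is open; starts half open, between 0.45 and 0.9 rad. The hinge is stiff: the lid stays where it is left and takes less than 3 N at its free edge to move.
- lid_hinge (a point): Point on the lid's hinge axis, at mid width (box frame 72, 0, 92 mm); the axis is the y axis of the box.
- lid_press (a point): Good place to push: on the lid's top face at mid width, 120 mm from the hinge axis (free edge: 148 mm) and 10 mm above the lid's plane through it. At lid angle t it lies, in box x and z from the hinge, at (-120 cos t + 10 sin t, 120 sin t + 10 cos t) mm. A small dark keeper plate juts 16 mm over the middle of the front edge.
- lever (a joint): Over-centre lever on the box's front. 0 = locked, hanging flat along the front (stop); 1.57 = level, pointing to the robot; 2.1 = raised (stop), where it starts. A spring drives it from its dead point at 0.80: above, it springs back up when let go; below, it snaps to 0 by itself. Pushed square, 50 mm from its hinge, it takes about 5 N at 2.1, 8 N near 1.6, almost nothing at 0.8.
- lever_hinge (a point): Point on the lever's hinge axis at mid width (box frame -84, 0, 78 mm); the axis is the y axis of the box.
- lever_pad (a point): On the lever face to be pushed (upper when raised, outer when locked), mid width, 50 mm from the hinge. Orange lever 34 mm wide, 62 mm long, 4 mm thick (tip 9 mm). At lever angle q it lies, in box x and z from the lever hinge, at (-50 sin q - 3 cos q, -50 cos q + 3 sin q) mm. A thin wire bail beside it leans out up to 35 mm and swings over the keeper by itself.
- apple: Loose apple, about 70 mm across and 65 mm high, lying inside the box; origin at its underside when upright.
- mug_dots: Loose white mug with blue dots, 87x126x104 mm, standing; origin at the centre of its underside.
- mug_waves: Loose white mug with fine blue wavy lines, 87x126x104 mm, standing; origin at the centre of its underside.
- onion: Loose brown onion, 78 mm across and 85 mm high; origin at its underside.
Mind the look-alikes: they are no part of the job. Leave any pink look-alike of the apple alone.

How it is judged:
On the way, in this order (a step that is already met when the one before it is completed fails the run):
1. the lid is pushed shut while the lever is still up (value of joint lid below 0.05 rad and value of joint lever above 1 rad), for 0.2 s.
2. the lever is pushed past its dead point and snaps into lock, the lid still shut (value of joint lever below 0.08 rad and value of joint lid below 0.05 rad), for 0.2 s.
At the end, for the whole second after the job is handed in: The lid is shut (within 0.05 rad) and the lever locked (within 0.08 rad of flat against the front); the box stands level and still on the table with the apple inside (all of step 2 and height (world z) of lunchbox below 0.006 m and angle between lunchbox's own z axis and vertical below 0.05 rad and linear speed of lunchbox below 0.02 m/s and z of apple in the frame of lunchbox below 0.09 m and horizontal distance between apple and lunchbox below 0.11 m); the robot touches nothing.
It fails at once if the lever is brought past its dead point while the lid is open (value of joint lever below 0.75 rad and value of joint lid above 0.12 rad).
It fails at once if the box is lifted or tipped (origin more than 20 mm up, or tilted more than 0.2 rad) (height (world z) of lunchbox above 0.02 m or angle between lunchbox's own z axis and vertical above 0.2 rad).
It fails at once if the box is shoved more than 35 mm (distance of lunchbox from where it was at the start of the episode above 0.035 m).
It fails at once if the apple is taken out of the box (z of apple in the frame of lunchbox above 0.1 m).
It fails at once if a mug or the onion is moved more than 30 mm (distance of any of mug_dots, mug_waves, onion from where it was at the start of the episode above 0.03 m).
It also fails if it takes over 42 s, if anything falls off the work surface, if the arm or the gripper's body presses on something with over 40 N, if the wrist force passes 120 N, or if a joint passes its speed limit or range.

## Working session

There is one attempt and no reset: what is moved stays moved. The work goes in short steps, Python scripts to look and compute and a shell command to move; the robot and the scene stay as the last step left them, time stands still between calls to the robot, and variables do not carry over. Pictures are saved under pics/ and viewed, at most 10 in all, crops included, and the job is handed in when it is done.

```bash
mkdir -p pics; cat > h.py <<'E'
import numpy as np, cv2
from bench import ctrl
def grab(n):
    im,d=ctrl.get_image(n); c=ctrl.camera_info(n)
    return im,d,c
def cloud(d,c):
    K=np.array(c["intrinsics"]);D=np.array(c["D"],float)
    h,w=d.shape
    uv=np.stack(np.meshgrid(np.arange(w),np.arange(h)),-1).reshape(-1,1,2).astype(np.float64)
    n=cv2.undistortPoints(uv,K,D).reshape(h,w,2)
    P=np.dstack([n*d[...,None],d])
    X=(P-np.array(c["t"]).ravel())@np.array(c["R"])
    X[d==0]=np.nan
    return X
E
python3 - <<'E'
from h import *
for n in("scene","top"):
    im,d,c=grab(n); cv2.imwrite(f"pics/{n}0.png",im); np.savez(f"{n}0.npz",im=im,X=cloud(d,c))
    print(n,c)
s=ctrl.get_state();print(s)
E
```

```text
scene {'intrinsics': array([[497.7080679 ,   0.        , 316.71334212],
       [  0.        , 497.7080679 , 235.5715652 ],
       [  0.        ,   0.        ,   1.        ]]), 'D': array([0.0181845, 0.       , 0.       , 0.       , 0.       ]), 'R': array([[ 0.89219104, -0.45154012, -0.010328  ],
       [-0.22245416, -0.41941291, -0.88011758],
       [ 0.3930767 ,  0.78753052, -0.47464342]]), 't': array([-0.43325472,  0.18488029,  0.96112106])}
top {'intrinsics': array([[509.93525892,   0.        , 321.07778097],
       [  0.        , 509.93525892, 240.54499867],
       [  0.        ,   0.        ,   1.        ]]), 'D': array([-0.13100975,  0.        ,  0.        ,  0.        ,  0.        ]), 'R': array([[-0.01175302, -0.99987171, -0.01088233],
       [-0.99605373,  0.01266421, -0.08784411],
       [ 0.08797065,  0.00980696, -0.99607479]]), 't': array([0.0274774 , 0.49021398, 1.19703119])}
{'time': 0.1, 'joint_positions': array([-1.24090775,  0.32175925, -0.07007181,  1.45155349,  0.0225594 ,
        1.37079433, -0.05691244]), 'qd': array([-1.28347736e-03, -8.40721497e-04, -2.91744931e-05, -3.74560917e-03,
        1.34045781e-04,  1.88172046e-03,  1.30978447e-03]), 'joint_torque': array([ 3.84575605e-05, -4.92572486e+01, -4.05776035e-01, -3.13398957e+01,
       -6.41905074e-02,  3.94690165e-02,  7.12013002e-05]), 'position': array([0.20173934, 0.61732438, 0.19126383]), 'tool_rot': array([-4.93954641e-01, -3.10229832e+00,  2.69361001e-03]), 'ft_force': array([ 0.79439786, -1.11447519,  0.90931572]), 'torque': array([-0.03403524,  0.0288222 , -0.04273815]), 'grip_force': 0.0, 'grip_width': 1.002060256168432}
```

View pics/scene0.png

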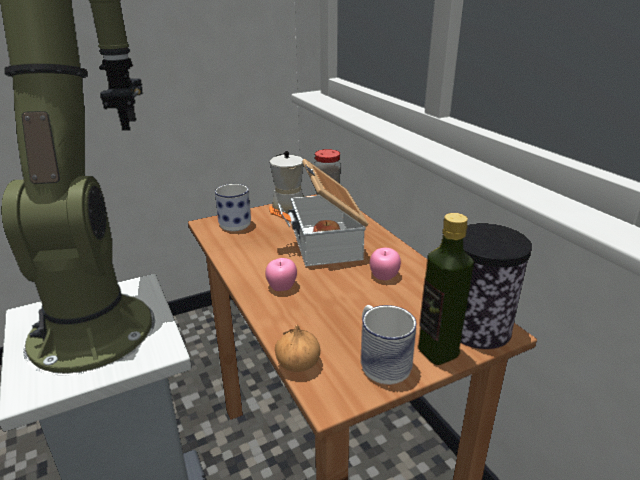

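View pics/top0.png

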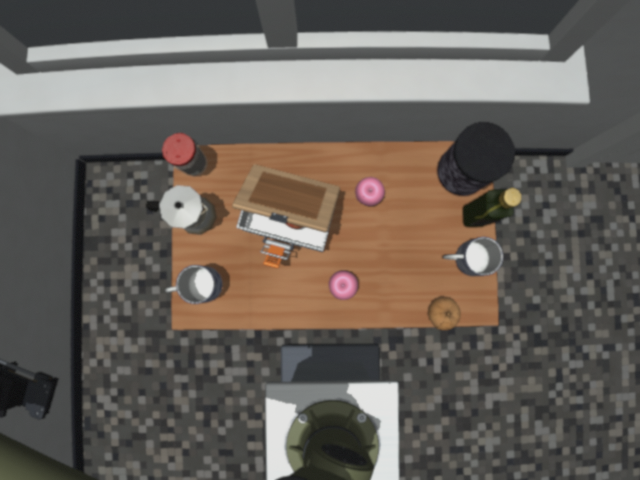

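The scene picture shows the box at about (333,232), with the brown lid at (335,190), the raised orange lever at (282,213) and the red apple inside at (327,228). The top picture shows the lid at (288,195), the white rim at (283,228) and the lever at (274,255).

Possible mix-ups:
- **Box:** the moka pot at (287,180) and the canisters at (327,160) and (495,285). Only the one with the orange lever and wooden lid fits.
- **Apple:** the pink apples at (281,275) and (386,265) are look-alikes. The red one in the box at (327,228) is the real one.
- **Mugs and onion:** these stay where they are.

Next I'll take a close crop and fit the pose.

```bash
python3 - <<'E'
from h import *
a=np.load("scene0.npz");b=np.load("top0.npz")
A=cv2.resize(a["im"][140:280,240:400],None,fx=3.5,fy=3.5,interpolation=2)
cv2.imwrite("pics/crop0.png",A)
def plane(P,it=300,th=.003):
    r=np.random.default_rng(0);best=None
    for _ in range(it):
        p=P[r.choice(len(P),3,False)];n=np.cross(p[1]-p[0],p[2]-p[0]);
        if np.linalg.norm(n)<1e-9: continue
        n/=np.linalg.norm(n);m=abs((P-p[0])@n)<th
        if best is None or m.sum()>best.sum():best=m
    Q=P[best];c=Q.mean(0);n=np.linalg.svd(Q-c,full_matrices=False)[2][2]
    return c,n*np.sign(n[2]+1e-9),Q
for nm,d in(("scene",a),("top",b)):
    im,X=d["im"],d["X"]
    hsv=cv2.cvtColor(im,cv2.COLOR_BGR2HSV)
    roi=np.zeros(im.shape[:2],bool)
    if nm=="scene": roi[140:275,250:375]=1
    else: roi[155:275,230:345]=1
    ok=roi&np.isfinite(X[...,2])
    o=ok&(hsv[...,0]<16)&(hsv[...,1]>200)&(hsv[...,2]>150)&(X[...,2]>.05)
    P=X[o];print(nm,"orange",len(P),P.mean(0),P.min(0),P.max(0))
    w=ok&(hsv[...,0]<25)&(hsv[...,1]>70)&(X[...,2]>.105)&(X[...,0]>.5)
    c,n,Q=plane(X[w]);print(" lid c",c,"n",n,len(Q),"yaw",np.arctan2(-n[1],-n[0]),"tilt",np.arccos(n[2]))
    g=ok&(hsv[...,1]<60)&(X[...,2]>.01)&(X[...,2]<.097)&(X[...,0]>.4)
    P=X[g];print(" grey",len(P),np.percentile(P,[1,50,99],axis=0))
    if nm=="scene":
        c,n,Q=plane(P);print(" side c",c,"n",n,len(Q),np.percentile(Q,[2,98],axis=0))
    t=(X[...,2]>-.02)&(X[...,2]<.02);print(" table z",np.median(X[...,2][t]))
E
```

```text
scene orange 1 [0.4657895  0.1052884  0.08435397] [0.4657895  0.1052884  0.08435397] [0.4657895  0.1052884  0.08435397]
 lid c [0.57124281 0.08053065 0.15310283] n [ 0.61460577 -0.18505887  0.76682003] 1006 yaw 2.849125388497044 tilt 0.6969242354365706
 grey 5048 [[ 0.46551924 -0.01780288  0.01097529]
 [ 0.56080203  0.18108528  0.05280133]
 [ 0.90291387  0.7402237   0.09459924]]
 side c [0.53055593 0.00078931 0.05109977] n [0.27065106 0.96263813 0.00870777] 1603 [[ 0.46710284 -0.01788612  0.01168152]
 [ 0.59572553  0.01908569  0.08996917]]
 table z 0.00043823506506537484<stdin>:22: RuntimeWarning: Mean of empty slice.
  ret = um.true_divide(
Traceback (most recent call last):
ValueError: zero-size array to reduction operation minimum which has no identity
```

View pics/crop0.png

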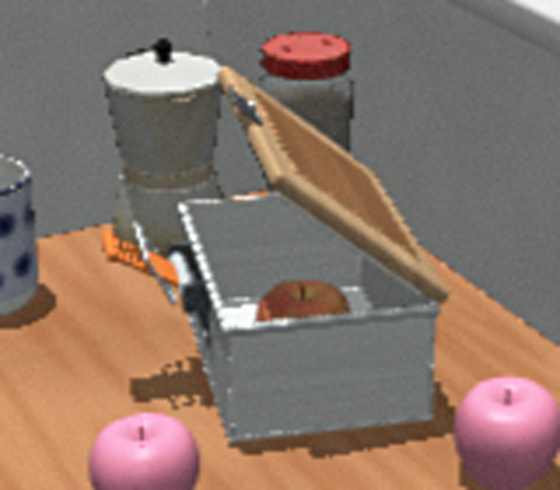

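The crop confirms the choice: an open wooden lid over a grey box with the red apple inside, and the orange lever standing out at crop (140,255). Next I'll refine the pose with the top camera and work out the move targets.

```bash
cat >> h.py <<'E'
from scipy.spatial.transform import Rotation as R
yaw=-0.28; C=np.array([.5585,.0969,0])
def B(p): # box mm -> world
    return C+R.from_euler('z',yaw).apply(np.array(p)/1000)
def press(t,d=120,h=10): return B([72-d*np.cos(t)+h*np.sin(t),0,92+d*np.sin(t)+h*np.cos(t)])
def pad(q): return B([-84-50*np.sin(q)-3*np.cos(q),0,78-50*np.cos(q)+3*np.sin(q)])
E
python3 - <<'E'
from h import *
rb=R.from_euler('z',yaw)
for nm in("scene","top"):
    d=np.load(nm+"0.npz");im,X=d["im"],d["X"]
    hsv=cv2.cvtColor(im,cv2.COLOR_BGR2HSV)
    L=rb.inv().apply((X-C).reshape(-1,3)).reshape(X.shape)*1000
    near=(abs(L[...,1])<60)&(L[...,0]<-78)&(L[...,0]>-170)&(L[...,2]>40)
    o=near&(hsv[...,0]<20)&(hsv[...,1]>120)
    for m,t in((o,"orange"),(near,"near"),((L[...,2]>84)&(L[...,2]<96)&(abs(L[...,1])<115)&(L[...,0]<60)&(L[...,0]>-85)&(hsv[...,1]<60),"rim"),((L[...,2]>105)&(abs(L[...,1])<120)&(abs(L[...,0])<110)&(hsv[...,1]>70),"lid")):
        P=L[m];print(nm,t,len(P));
        if len(P):print(np.round(np.percentile(P,[1,50,99],axis=0),0).tolist())
    if nm=="top":
        Q=L[(L[...,2]>105)&(abs(L[...,1])<120)&(abs(L[...,0])<110)&(hsv[...,1]>70)]
        c=np.median(Q,0);n=np.linalg.svd(Q-Q.mean(0),full_matrices=False)[2][2];n*=np.sign(n[2]);print("n",n,"t",np.arctan2(n[0],n[2]))
print("press",[np.round(press(t),4).tolist() for t in(.7,.35,0)]);print("pad",[np.round(pad(q),4).tolist() for q in(2.1,1.57,.8,0)])
s=ctrl.get_state();print(R.from_rotvec(s["tool_rot"]).as_matrix().round(3))
E
```

```text
scene orange 125
[[-136.0, -28.0, 82.0], [-116.0, -8.0, 100.0], [-88.0, 21.0, 112.0]]
scene near 263
[[-135.0, -38.0, 70.0], [-100.0, -10.0, 90.0], [-79.0, 32.0, 112.0]]
scene rim 349
[[-84.0, -105.0, 84.0], [-44.0, -85.0, 88.0], [57.0, 101.0, 92.0]]
scene lid 1149
[[-39.0, -105.0, 107.0], [12.0, -44.0, 156.0], [71.0, 96.0, 195.0]]
top orange 267
[[-135.0, -18.0, 83.0], [-117.0, -1.0, 100.0], [-89.0, 16.0, 114.0]]
top near 521
[[-135.0, -35.0, 74.0], [-101.0, -1.0, 91.0], [-78.0, 32.0, 113.0]]
top rim 307
[[-84.0, -103.0, 84.0], [-69.0, 0.0, 89.0], [-30.0, 101.0, 94.0]]
top lid 4237
[[-38.0, -102.0, 106.0], [14.0, -2.0, 156.0], [73.0, 100.0, 195.0]]
n [6.37431164e-01 3.47767669e-04 7.70507229e-01] t 0.6911597450520468
press [[0.5457, 0.1006, 0.177], [0.5227, 0.1072, 0.1425], [0.5124, 0.1102, 0.102]]
pad [[0.4377, 0.1316, 0.1058], [0.4297, 0.1339, 0.081], [0.4413, 0.1306, 0.0453], [0.4749, 0.1209, 0.028]]
[[-0.951  0.311 -0.   ]
 [ 0.311  0.951 -0.002]
 [-0.    -0.002 -1.   ]]
```

The fit is good: box centre (0.5585, 0.097), yaw -0.28, lid angle 0.69, lever at its raised stop. I'll shut the fingers, raise the tool and cross to above the lid.

```bash
python3 -m handwheel '[[0,0,0,-0.055,0,0,0],[0,0,0,-0.055,0,0,-2],[0,-0.047,-0.037,0,0,0,0],[0,-0.047,-0.037,0,0,0,0],[0,-0.047,-0.037,0,0,0,0],[0,-0.047,-0.037,0,0,0,0],[0,-0.047,-0.037,0,0,0,0],[0,-0.047,-0.037,0,0,0,0],[0,-0.047,-0.037,0,0,0,0],[0,-0.047,-0.037,0,0,0,0],[0,-0.047,-0.037,0,0,0,0],[0,0,0,0,0,0,0]]' 20
cat > w.py <<'E'
from h import *
s=ctrl.get_state();T=R.from_rotvec(s["tool_rot"]);p=s["position"]
print(round(s["time"],2),"box mm",(R.from_euler('z',-yaw).apply(p-C)*1000).round(1),"F",s["ft_force"].round(1),"w",s["grip_width"])
print(T.as_matrix().round(3).tolist())
for n,q in(("above",B([-14,0,230])),("press.7",press(.69)),("press.0",press(0)),("pad",pad(2.1))): print(n,"tool shift",T.inv().apply(q-p).round(4))
E
python3 w.py
```

```text
time: 1.6
position: [0.5185, 0.1743, 0.302]
tool_rot: [0.456, 3.107, -0.004]
ft_force: [-0.3, 0.6, 0.1]
grip_width: 0.002
grip_force: 0.0
1.6 box mm [-59.9  63.3 302. ] F [-0.3  0.6  0.1] w 0.0015853454084020044
[[-0.958, 0.287, 0.001], [0.287, 0.958, -0.003], [-0.001, -0.002, -1.0]]
above tool shift [-0.0465 -0.0626  0.0722]
press.7 tool shift [-0.0462 -0.0625  0.1261]
press.0 tool shift [-0.0123 -0.0627  0.2001]
pad tool shift [ 0.0653 -0.0636  0.1962]
```

```bash
python3 -m handwheel '[[0,-0.023,-0.031,0,0,0,0],[0,-0.023,-0.0315,0,0,0,0],[0,0,0,0.05,0,0,0],[0,0,0,0.05,0,0,0],[0,0,0,0.012,0,0,0],[0,0.001,0,0.012,0,0,0],[0,0.003,0,0.012,0,0,0],[0,0.006,0,0.012,0,0,0],[0,0,0,0,0,0,0]]'; python3 w.py
```

```text
time: 2.72
position: [0.5324, 0.111, 0.1537]
tool_rot: [-0.439, -3.11, 0.0]
ft_force: [0.2, 0.2, 0.1]
grip_width: 0.006
grip_force: 0.0
2.73 box mm [-29.    6.3 153.7] F [0.2 0.2 0.1] w 0.00615820810594313
[[-0.961, 0.277, -0.001], [0.277, 0.961, 0.0], [0.001, -0.0, -1.0]]
above tool shift [-0.0149 -0.0063 -0.0763]
press.7 tool shift [-0.0148 -0.0063 -0.0224]
press.0 tool shift [ 0.019  -0.0063  0.0518]
pad tool shift [ 0.0966 -0.0063  0.048 ]
```

```bash
python3 -m handwheel '[[0,0.005,-0.004,0.01,0,0,0],[0,0.004,-0.002,0.01,0,0,0],[0,0.004,0,0.01,0,0,0],[0,0.003,0,0.01,0,0,0],[0,0.001,0,0.006,0,0,0],[0,0,0,0.004,0,0,0],[0,0,0,0,0,0,0]]'; python3 w.py; python3 - <<'E'
from h import *
im,d,c=grab("scene");cv2.imwrite("pics/s1.png",cv2.resize(im[130:290,220:420],None,fx=3,fy=3))
E
```

```text
time: 3.6
position: [0.5153, 0.1095, 0.104]
tool_rot: [-0.44, -3.111, 0.0]
ft_force: [0.2, -0.2, 1.0]
grip_width: 0.001
grip_force: 0.0
3.6 box mm [-45.    0.2 104. ] F [ 0.2 -0.2  1. ] w 0.0008715343210933464
[[-0.961, 0.277, -0.0], [0.277, 0.961, -0.0], [0.0, -0.0, -1.0]]
above tool shift [-0.031  -0.0002 -0.126 ]
press.7 tool shift [-0.0308 -0.0002 -0.0721]
press.0 tool shift [ 0.003  -0.0002  0.002 ]
pad tool shift [ 0.0807 -0.0003 -0.0018]
```

View pics/s1.png

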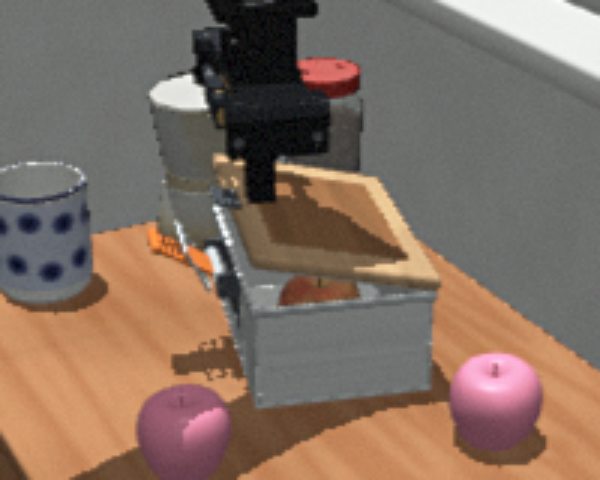

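The picture shows the fingertip at (260,195) on the lid. The front edge still looks about 12 raw pixels above the rim at (245,265), so I'll measure the lid angle from depth.

```bash
cat > lid.py <<'E'
from h import *
rb=R.from_euler('z',yaw)
for nm in("scene","top"):
    im,d,c=grab(nm);X=cloud(d,c);hsv=cv2.cvtColor(im,cv2.COLOR_BGR2HSV)
    L=rb.inv().apply((X-C).reshape(-1,3)).reshape(X.shape)*1000
    m=(L[...,2]>92)&(L[...,2]<220)&(abs(L[...,1])<120)&(abs(L[...,1])>35)&(L[...,0]<70)&(L[...,0]>-90)&(hsv[...,1]>70)&(hsv[...,2]>60)
    Q=L[m];n=np.linalg.svd(Q-Q.mean(0),full_matrices=False)[2][2];n*=np.sign(n[2])
    print(nm,len(Q),"t",np.arctan2(n[0],n[2]).round(3),"pct",np.percentile(Q,[2,50,98],axis=0).round(0).tolist())
    o=(abs(L[...,1])<40)&(L[...,0]<-78)&(L[...,0]>-170)&(L[...,2]>10)&(hsv[...,0]<20)&(hsv[...,1]>120)&(L[...,2]<120)
    if o.sum():print(" lever",o.sum(),np.percentile(L[o],[2,50,98],axis=0).round(0).tolist())
    side=(abs(L[...,1]+100)<25)&(L[...,2]>15)&(L[...,2]<80)&(abs(L[...,0])<55)&(hsv[...,1]<60)
    if side.sum()>50:print(" side y",np.median(L[side],0).round(1))
print(ctrl.get_state()["position"],ctrl.get_state()["ft_force"].round(1))
E
python3 lid.py
```

```text
scene 1349 t 0.255 pct [[-69.0, -105.0, 103.0], [1.0, -64.0, 119.0], [67.0, 93.0, 136.0]]
 lever 126 [[-135.0, -24.0, 83.0], [-116.0, -8.0, 100.0], [-89.0, 16.0, 112.0]]
 side y [  -0.4 -100.    48.2]
top 1050 t 0.245 pct [[-60.0, -103.0, 102.0], [29.0, -77.0, 113.0], [68.0, -37.0, 135.0]]
[0.51561056 0.10954522 0.1045151 ] [-0.2  0.7  0.5]
```

```bash
python3 - <<'E'
from h import *
im,d,c=grab("scene");X=cloud(d,c);s=ctrl.get_state();p=s["position"]
def pr(q): return cv2.projectPoints(np.array([q],float),cv2.Rodrigues(c["R"])[0],c["t"],c["intrinsics"],c["D"])[0].ravel().round(1)
print("tcp px",pr(p), "up30",pr(p+[0,0,.03]),"up70",pr(p+[0,0,.07]))
rb=R.from_euler('z',-yaw)
for r in range(170,215,4):
    print(r,[(rb.apply(X[r,u]-C)*1000).round(0).astype(int).tolist() for u in (300,306,312,320)],im[r,306])
E
```

```text
tcp px [306.8 207.5] up30 [306.6 196.1] up70 [306.3 180.4]
170 [[-73, -92, 237], [-60, -95, 237], [-47, -94, 235], [-29, -90, 233]] [21 18 16]
174 [[-72, -86, 226], [-59, -85, 224], [-46, -83, 222], [-28, -85, 222]] [17 14 11]
178 [[-72, -85, 216], [-59, -85, 215], [-46, -85, 214], [-28, -85, 212]] [15 15 13]
182 [[-73, -86, 207], [-60, -87, 206], [116, 838, -177], [34, 239, 68]] [19 14 15]
186 [[-49, 72, 132], [-48, -14, 166], [-16, 86, 123], [5, 90, 119]] [13 14 12]
190 [[-54, 44, 133], [-47, -8, 154], [-23, 51, 127], [-1, 58, 122]] [14 10 13]
194 [[-58, 15, 135], [-47, -8, 144], [-27, 24, 128], [-5, 38, 120]] [12  6  5]
198 [[-63, -17, 139], [-48, -7, 133], [-33, -5, 131], [-11, 7, 123]] [47 70 96]
202 [[-66, -34, 136], [-51, -31, 133], [-37, -28, 131], [-16, -21, 126]] [ 79 106 126]
206 [[-69, -54, 136], [-55, -52, 133], [-41, -49, 131], [-21, -42, 125]] [ 80 102 124]
210 [[-70, -60, 128], [-59, -76, 135], [-45, -74, 132], [-26, -71, 129]] [ 77 102 123]
214 [[-48, 95, 42], [-63, -98, 136], [-48, -91, 131], [-30, -88, 127]] [ 75  98 119]
```

```bash
python3 - <<'E'
from h import *
c=ctrl.camera_info("scene")
def pr(q): return cv2.projectPoints(np.array([q],float),cv2.Rodrigues(c["R"])[0],c["t"],c["intrinsics"],c["D"])[0].ravel().round(1)
p=np.array([.2017,.6173,.1913])
print("start tcp px",pr(p),pr(p+[0,0,.07]))
a=np.load("scene0.npz");im,X=a["im"],a["X"]
m=(abs(X[...,0]-.2)<.12)&(abs(X[...,1]-.617)<.12)&(X[...,2]>.1)&(X[...,2]<.5)
v,u=np.where(m);print("lowest",X[m][:,2].min(), u.min(),u.max(),v.max())
for lo in np.arange(.14,.34,.02):
    k=m&(X[...,2]>lo)&(X[...,2]<lo+.02)
    if k.sum():print(lo.round(2),k.sum(),X[k][:,:2].min(0).round(3),X[k][:,:2].max(0).round(3))
s=ctrl.get_state();print(s["joint_positions"],s["position"],s["joint_torque"].round(1),s["torque"].round(2))
E
```

```text
start tcp px [131.  135.7] [126.2 111.3]
lowest 0.22017437807478193 94 143 130
0.22 116 [0.175 0.561] [0.23  0.666]
0.24 125 [0.173 0.558] [0.229 0.667]
0.26 73 [0.172 0.551] [0.231 0.668]
0.28 150 [0.14 0.52] [0.265 0.69 ]
0.3 364 [0.139 0.517] [0.268 0.7  ]
0.32 405 [0.138 0.515] [0.267 0.7  ]
[-0.61723509  0.12280627  0.38439604  1.880631   -0.0504344   1.14697708
  1.07505329] [0.51557604 0.10954873 0.104516  ] [ -0.  -33.2   1.5 -29.    0.    0.1   0. ] [-0.   -0.05 -0.04]
```

The depth shows the real fingertip 28–29 mm above the reported TCP, and the first image shows the same at the start. I'll allow for that offset and keep pushing the lid down.

```bash
python3 -m handwheel '[[0,0.001,0,0.007,0,0,0],[0,0.001,0,0.007,0,0,0],[0,0.001,0,0.006,0,0,0],[0,0,0,0.005,0,0,0],[0,0,0,0.003,0,0,0],[0,0,0,0.001,0,0,0],[0,0,0,0,0,0,0]]'; python3 w.py; python3 lid.py
```

```text
time: 4.68
position: [0.5126, 0.1103, 0.0753]
tool_rot: [0.44, 3.11, 0.0]
ft_force: [-0.1, -0.6, -0.2]
grip_width: 0.009
grip_force: 0.0
4.67 box mm [-47.9   0.2  75.3] F [-0.1 -0.6 -0.2] w 0.009271218014898825
[[-0.961, 0.277, 0.0], [0.277, 0.961, -0.0], [-0.0, 0.0, -1.0]]
above tool shift [-0.0339 -0.0002 -0.1547]
press.7 tool shift [-0.0337 -0.0002 -0.1008]
press.0 tool shift [ 0.0001 -0.0002 -0.0267]
pad tool shift [ 0.0778 -0.0003 -0.0306]
scene 1462 t 0.041 pct [[-74.0, -105.0, 96.0], [1.0, -65.0, 104.0], [68.0, 92.0, 107.0]]
 lever 128 [[-135.0, -21.0, 82.0], [-116.0, -8.0, 100.0], [-88.0, 14.0, 112.0]]
 side y [  -0.3 -100.    47.9]
top 1245 t 0.252 pct [[-71.0, -103.0, 99.0], [28.0, -74.0, 104.0], [69.0, 96.0, 210.0]]
[0.51261311 0.11037199 0.07543377] [ 0.3 -0.  -0.5]
```

Nearly shut. I'll press on gently until the force shows the stop.

```bash
python3 -m handwheel '[[0,0,0,0.002,0,0,0],[0,0,0,0.002,0,0,0],[0,0,0,0.001,0,0,0],[0,0,0,0,0,0,0]]'; python3 w.py|head -1; python3 lid.py
```

```text
time: 5.28
position: [0.5126, 0.1105, 0.072]
tool_rot: [0.44, 3.111, 0.001]
ft_force: [-3.9, -0.8, 11.1]
grip_width: 0.007
grip_force: 5.7
5.28 box mm [-47.9   0.4  72. ] F [-3.9 -0.8 11.1] w 0.006842727176595881
scene 1445 t 0.02 pct [[-74.0, -105.0, 94.0], [1.0, -66.0, 103.0], [67.0, 89.0, 105.0]]
 lever 128 [[-136.0, -30.0, 82.0], [-116.0, -7.0, 100.0], [-88.0, 16.0, 112.0]]
 side y [  -0.2 -100.    48.3]
top 1264 t 0.272 pct [[-71.0, -103.0, 98.0], [29.0, -74.0, 103.0], [69.0, 96.0, 211.0]]
[0.5126073  0.11053747 0.07195308] [-4.1 -2.3 12.1]
```

The lid is against its stop (11 N, t≈0.02) and the lever is still up. Next I'll lift off and move to above the lever.

```bash
python3 -m handwheel '[[0,0,0,-0.03,0,0,0],[0,0,0,-0.03,0,0,0],[0,0.04,0,0,0,0,0],[0,0.04,0,0,0,0,0],[0,0,0,0.02,0,0,0],[0,0,0,0.015,0,0,0],[0,0,0,0,0,0,0]]'; python3 w.py|head -1; python3 lid.py
```

```text
time: 6.25
position: [0.4348, 0.1318, 0.094]
tool_rot: [-0.441, -3.108, 0.003]
ft_force: [0.5, -0.1, 0.9]
grip_width: 0.007
grip_force: 0.0
6.25 box mm [-128.5   -0.6   94. ] F [ 0.5 -0.1  0.9] w 0.007137748249841287
scene 1648 t -0.003 pct [[-73.0, -105.0, 95.0], [-4.0, -57.0, 102.0], [67.0, 95.0, 105.0]]
 lever 123 [[-135.0, -20.0, 82.0], [-117.0, -6.0, 101.0], [-88.0, 16.0, 112.0]]
 side y [ -0.3 -99.9  48. ]
top 3412 t -0.003 pct [[-70.0, -102.0, 98.0], [5.0, -44.0, 102.0], [67.0, 99.0, 107.0]]
[0.43602782 0.13230634 0.09531445] [-0.1  0.4  0.3]
```

The lid reads 0.00 with the lever up at 2.1 and the box unmoved. Now pushing the lever down.

```bash
python3 -m handwheel '[[0,0,0,0.01,0,0,0],[0,0,0,0.01,0,0,0],[0,0,0,0.01,0,0,0],[0,0,0,0.01,0,0,0],[0,0,0,0,0,0,0]]'; python3 w.py|head -1; python3 lid.py;  python3 - <<'E'
from h import *
im,d,c=grab("scene");cv2.imwrite("pics/s2.png",cv2.resize(im[130:290,220:420],None,fx=3,fy=3))
E
```

```text
time: 6.98
position: [0.4339, 0.1335, 0.0546]
tool_rot: [-0.439, -3.107, -0.0]
ft_force: [-3.1, 1.9, 6.4]
grip_width: 0.008
grip_force: 3.0
6.97 box mm [-129.9    0.8   54.6] F [-3.1  1.9  6.4] w 0.008174396634528635
scene 1636 t -0.003 pct [[-72.0, -105.0, 95.0], [-4.0, -57.0, 103.0], [67.0, 95.0, 105.0]]
 lever 158 [[-143.0, -20.0, 78.0], [-118.0, -7.0, 82.0], [-89.0, 14.0, 116.0]]
 side y [ -0.8 -99.9  48.3]
top 3558 t -0.001 pct [[-71.0, -102.0, 98.0], [2.0, -42.0, 103.0], [67.0, 100.0, 107.0]]
[0.4341671  0.13343322 0.05507006] [-4.8  2.2  6.1]
```

View pics/s2.png

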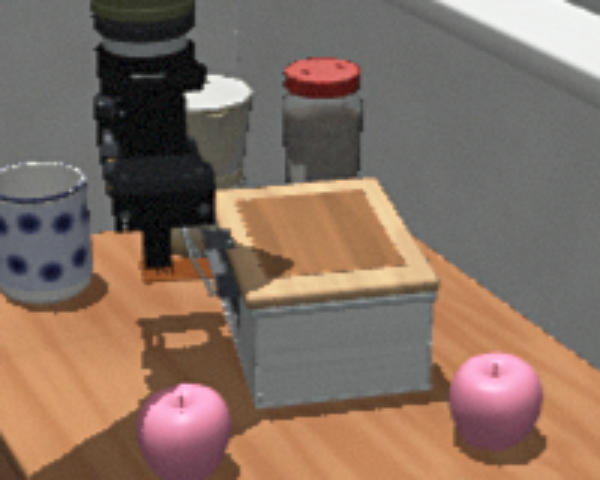

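The lid is flat and the fingertip at (158,265) is holding the orange lever level at (178,272). I'll carry on past the dead point.

```bash
python3 -m handwheel '[[0,0,0,0.01,0,0,0],[0,0,0,0.01,0,0,0],[0,-0.002,0,0.01,0,0,0],[0,-0.002,0,0.008,0,0,0],[0,0,0,0.004,0,0,0],[0,0,0,0,0,0,0],[0,0,0,0,0,0,0]]'; python3 w.py|head -1; python3 lid.py
```

```text
time: 8.0
position: [0.4394, 0.1315, 0.0133]
tool_rot: [-0.44, -3.111, -0.0]
ft_force: [0.3, -0.5, 0.1]
grip_width: 0.005
grip_force: 0.0
8.0 box mm [-124.1    0.3   13.3] F [ 0.3 -0.5  0.1] w 0.004626151523350797
scene 1642 t 0.003 pct [[-73.0, -105.0, 94.0], [-5.0, -57.0, 102.0], [67.0, 95.0, 105.0]]
 lever 80 [[-147.0, -25.0, 21.0], [-85.0, -9.0, 47.0], [-81.0, 11.0, 93.0]]
 side y [   0.2 -100.1   48.2]
top 3626 t 0.003 pct [[-71.0, -102.0, 98.0], [1.0, -40.0, 103.0], [67.0, 100.0, 107.0]]
[0.43951853 0.1315822  0.01346008] [0.7 0.1 0.6]
```

The lever has snapped flat: its orange points are at x≈-85, z 21–47, and the force is zero. I'll retreat straight up and check.

```bash
python3 -m handwheel '[[0,0.002,0,-0.03,0,0,0],[0,0,0,-0.05,0,0,0],[0,0,0,-0.06,0,0,0],[0,0,0,-0.06,0,0,0],[0,0,0,0,0,0,0],[0,0,0,0,0,0,0]]'; python3 lid.py;  python3 - <<'E'
from h import *
im,d,c=grab("scene");cv2.imwrite("pics/s3.png",cv2.resize(im[130:290,220:420],None,fx=3,fy=3))
E
```

```text
time: 8.85
position: [0.4372, 0.132, 0.2131]
tool_rot: [0.44, 3.111, 0.001]
ft_force: [-0.3, 0.2, -0.3]
grip_width: 0.008
grip_force: 0.0
scene 1642 t -0.003 pct [[-73.0, -105.0, 95.0], [-4.0, -57.0, 102.0], [67.0, 95.0, 105.0]]
 lever 54 [[-87.0, -22.0, 21.0], [-85.0, -15.0, 37.0], [-80.0, 11.0, 62.0]]
 side y [  0.  -99.9  48.2]
top 3236 t 0.001 pct [[-70.0, -102.0, 98.0], [8.0, -47.0, 103.0], [68.0, 97.0, 107.0]]
[0.43647936 0.13169737 0.21174396] [ 0.1  0.9 -0.8]
```

View pics/s3.png

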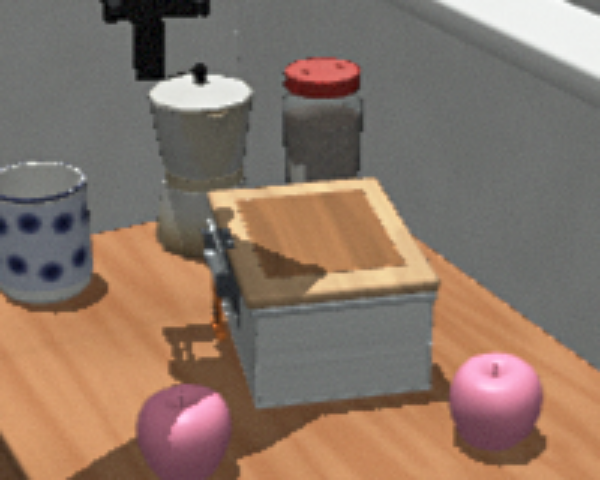

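The picture shows the lid shut, the lever flat on the front at (217,315), the bail over the keeper at (215,240) and the gripper clear at (150,60).

```bash
python3 -c "
from bench import ctrl
print(ctrl.close_job())"
```

```text
the job is handed in; nothing more can be done
None
```

I pushed the lid shut, snapped the lever flat into lock, and handed the job in at about 9 s with the box unmoved and the gripper clear; no verdict was returned.

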